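# Fill the red-banded jar, turn it to the front and hold the carousel

### The arm

A 7-joint arm with a two-finger parallel gripper is mounted at the origin on the work surface. World frame = base frame: x ahead of the robot, y to its left, z up, the work surface at z = 0. Lengths are in mm, angles in degrees, forces in N, time in s.
With the tool pointing down it reaches from about 425 to 825 mm from the base axis. Payload 3.6 kg.
Tool frame: the origin (TCP) lies midway between the tips of the shut fingers; the grasp point (between the pads) lies 19 mm behind it; z points along the fingers, y is the line along which they close (so a half turn about z gives the same grasp; the last joint's range is limited). The gripper opens to 85 mm and grips with 20 to 120 N. Pads are 22 mm wide; open, the fingers measure 114 mm over their backs; the gripper's body (76 mm by 85 mm) begins 54 mm behind the grasp point. The pads swing forward as they close: fully open they stand 13 mm farther back than shut.
Start: joints at [68.325, 35.231, -0.722, 81.555, 0.464, 63.22, -2.315], TCP at [223.992, -610.156, 231.297] pointing down, gripper open.
Joint ranges: [-178.69, 178.69], [-17.37, 117.87], [-77.05, 75.6], [15.02, 138.74], [-78.02, 258.01], [0.78, 113.62], [-162.83, 162.83]. Speed limits (degrees/s): [159.86, 159.86, 180, 180, 180, 180, 180].

### API

Orientations are given as [roll, pitch, yaw] about the fixed x, y, z axes, in that order (R = Rz(yaw) Ry(pitch) Rx(roll)).
In Python, from workcell import monitor, read_camera, calibration, arm gives the robot as it stands.
- The arm moves only by the tool drive_tool, never from a script. Its argument "rows" is one flat list of numbers, 7 for each row, row after row: the shift along the tool's x, y, z in units of 30 mm (1.0 is 30 mm), then the turn, a rotation vector about the tool's x, y, z in units of 6 degrees (1.0 is 6 degrees), then the closure, from 0 (fully open) to 1 (shut). A call has 1 to 20 rows; each row shifts and turns the commanded pose from where the row before left it, along the tool's axes as they then stand; what a row does not reach is not made up. A row lasts 1/12 s, in which the tool goes at most 41.7 mm and 7.16 degrees, less where a joint would pass 70% of its speed; a pose out of reach is approached as far as the arm can. A call is refused whole if a number of a shift passes 1 or a number of a turn 1, either way. A call with a gripper value outside its range is refused whole. The fingers move at their own pace and stop on an object; "squeeze" is the grip in N (left out, the last holds). Time passes only in rows, so rows that do not move let the fingers close. It gives the time, the measured TCP pose, the force, the opening and the grip force at its end, in the units of the state.
- monitor.read_state(): the state, without advancing time (a new reading comes with each control period).
- read_camera(name): name is "scene" or "side" or "wrist"; returns the picture (400x640x3 uint8, blue, green, red); there is no depth.
- calibration(name): a dict with "fovy" (degrees; the focal length in pixels is half the picture's height over the tangent of half this angle, whatever the lens; pixels are square), "cx", "cy" (the principal point, pixels), "dist_coeffs" ([k1, k2, p1, p2, k3] as OpenCV has them; the pictures are not rectified), "position" and "rotation" of the camera in the world. Camera axes: x right, y up, looking along -z (the intrinsics and any distortion apply to the point x, -y, -z); pixel columns grow to the right and rows downward; lengths in mm; the calibration is good to about 2 mm. A picture is of the moment at which its call begins: read the wrist's pose just before it. calibration takes no time and is no camera call; for the wrist camera it gives the pose at the moment of the call.
- arm.job_done(): hands the job in; it is judged then, once.
The state is a dict: "t": time; "qpos": joint angles; "joint_vel": joint speeds; "joint_efforts": joint torques, N m; "position": TCP position; "ee_rot": TCP orientation; "contact_force": force on the tool from outside, world axes, zero at the start; "moment": the same for the moment, N m; "opening": opening from 0.0 (shut) to 1.0 (fully open); "finger_force": force on a finger pad.
Only numpy, scipy, OpenCV 4.12 (cv2) and the standard library are available. Lean on these libraries where they do the work, as an engineer would, in place of code of your own. Each camera call takes 0.05 s, during which the arm holds its last target. There are 200 camera calls.

### The job

Tip all five nuts out of the small blue bin through the orange funnel into the red-banded jar on the fastener carousel, and stand the empty bin upright on the bench. Then turn the carousel until the red-banded jar is lined up with the yellow arrow on the foot, where a mechanic across the bench will pull out the funnel and screw on the lid: finish while still holding the carousel firmly and motionless there, without letting go. Leave the control unit, the plug and the spray can alone.

Things in the scene. Friction and masses are not known exactly. Their poses are not given: they have to be found in the camera images.
- bin: small blue open-front parts bin, loose, 110 long (x) x 60 wide (y) x 45 high (z) mm, about 70 g, walls and floor 3 mm, level floor. Origin at the centre of its underside, +x to its closed back; the low open front faces -x. Sides flat, full height from x = -15 to +55 mm, sloping to 18 mm high at the front. Can be gripped across its sides from above. Holds the five nuts at the start
- bin_lip (a point): middle of the bin's front lip, over which the nuts leave: bin x = -55 mm, y = 0, 6 mm above its underside. The floor rises 3 mm over the last 14 mm to this lip. The nuts slide out when the bin is tipped front down by about 50 to 75 degrees
- nut0: one of five loose steel hexagon nuts, 16 mm across flats, 18.5 mm across corners, 8.4 mm thick, 11.5 g; origin at its centre, lying in the bin at the start
- nut1: one of five loose steel hexagon nuts, 16 mm across flats, 18.5 mm across corners, 8.4 mm thick, 11.5 g; origin at its centre
- nut2: one of five loose steel hexagon nuts, 16 mm across flats, 18.5 mm across corners, 8.4 mm thick, 11.5 g; origin at its centre
- nut3: one of five loose steel hexagon nuts, 16 mm across flats, 18.5 mm across corners, 8.4 mm thick, 11.5 g; origin at its centre
- nut4: one of five loose steel hexagon nuts, 16 mm across flats, 18.5 mm across corners, 8.4 mm thick, 11.5 g; origin at its centre
- carousel: turning part of carousel: plywood deck 280 mm wide, top 36 mm above the bench, with six fixed jars 62 mm wide in a ring (axes 95 mm from the centre; five have grey lids, tops 132 mm up) and a central post with a handle bar. Turns either way without end about its vertical axis, stays where left (about 0.1 N m friction). Origin on that axis at bench height; its x axis points to the red-banded jar
- handle (a point): centre of the black handle bar on top of the carousel's post, on the turning axis, 236 mm above the bench. The bar is 70 mm long along the carousel's y axis, 16 mm thick along its x axis and 24 mm high (224 to 248 mm above the bench); it can be gripped across its 16 mm from above and turned
- red_jar (a point): point on the axis of the open red-banded glass jar, on its inner floor, 41 mm above the bench, 95 mm from the carousel's axis along the carousel's x. Inside it is 56 mm wide; its mouth is 128 mm above the bench. Fixed to the deck
- funnel_mouth (a point): centre of the rim of the orange funnel sitting tight in the red-banded jar, 178 mm above the bench: mouth 116 mm wide inside (120 outside), narrowing over 48 mm to a spout 40 mm wide that ends in the jar 106 mm above the bench. It stays in the jar
- front_spot (a point): fixed point 95 mm from the turning axis, in line with the yellow arrow, 41 mm above the bench: where point red_jar comes when that jar is at the front. The arrow lies on the round fixed steel foot (300 mm wide, 10 mm thick), 149 to 194 mm from the axis, its tip towards the axis
- control_unit: bystander: cast aluminium engine control unit with two black connectors, 150 x 232 mm, 66 mm high with cable stubs to about 115 mm, loose, origin at the centre of its underside; not to be moved
- plug: bystander: cut-off black connector plug, about 110 x 34 x 30 mm, long along its x, loose, origin at the centre of its underside; not to be moved
- cleaner_can: bystander: green and white spray can with red cap, 55 mm in diameter, 178 mm high, loose, origin at the centre of its underside; not to be moved or knocked over
Things that resemble listed ones, but are neither listed nor needed, are in the scene too. Several things have the shape of the bin; the one meant has the colours described above.

How it is judged:
By the outcome, as a careful person would: the job done as asked, in the order asked, and still so for the second after the job is handed in, while the arm keeps its last pose, push and grip.
It also fails if it takes over 72 s, if anything falls off the work surface, if the arm or the gripper's body presses on something with over 40 N, if the wrist force passes 120 N, or if a joint passes its speed limit or range.

## Working session

There is one attempt and no reset: what is moved stays moved. The work goes in short steps, Python scripts to look and compute and a tool call to move; the robot and the scene stay as the last step left them, time stands still between calls to the robot, and variables do not carry over. Pictures are saved under pics/ and viewed, at most 10 in all, crops included, and the job is handed in when it is done.

Besides the shell and the picture viewer there is one more tool, called after "Emit:" as a command line: name --argument value ..., lists and objects as JSON in quotes. drive_tool: Moves the arm, as the interface text tells. Its arguments: {"type":"object","properties":{"rows":{"type":"array"},"squeeze":{"type":"number"}},"required":["rows"]}

```bash
mkdir -p pics; ls
python3 - <<'E'
from workcell import monitor, read_camera, calibration, arm
import cv2
for n in("scene","side"):
    cv2.imwrite(f"pics/{n}0.png",read_camera(n)); c=calibration(n); print(n,c)
s=monitor.read_state(); print(s)
E
```

```text
pics
scene {'fovy': 51.12378386718516, 'cx': 323.0149572795196, 'cy': 200.33954587475228, 'dist_coeffs': array([0.01533542, 0.        , 0.        , 0.        , 0.        ]), 'position': array([ 917.54619622,  440.05042291, 1154.90770613]), 'rotation': array([ 30.86973661,   0.35297019, 138.79268261])}
side {'fovy': 45.47705423896532, 'cx': 327.07317699873755, 'cy': 200.56928226456756, 'dist_coeffs': array([-0.005433,  0.      ,  0.      ,  0.      ,  0.      ]), 'position': array([ 122.86514028,  937.45126353, 1253.46186857]), 'rotation': array([  42.75872244,    0.78318245, -157.8832923 ])}
{'t': 0.1, 'qpos': array([68.32472163, 35.28295206, -0.72146286, 81.63323603,  0.46354761,
       63.22060409, -2.314319  ]), 'joint_vel': array([ 0.09782735, -0.10408374,  0.06935158, -0.28906565, -0.06219129,
       -0.04234951,  0.06241697]), 'joint_efforts': array([ 1.59900639e-03, -4.70380998e+01,  2.60357084e-01, -1.71569109e+01,
        1.01185977e-02,  5.86899027e-03,  2.21990490e-05]), 'position': array([ 223.74383943, -609.52987435,  230.25630438]), 'ee_rot': array([-1.79866092e+02,  2.02986813e-03,  2.01597376e+01]), 'contact_force': array([ 0.08480875,  0.11741101, -0.3229124 ]), 'moment': array([ 0.00512285, -0.01042421, -0.02593598]), 'finger_force': 0.0, 'opening': 0.9977504728508166}
```

View pics/scene0.png

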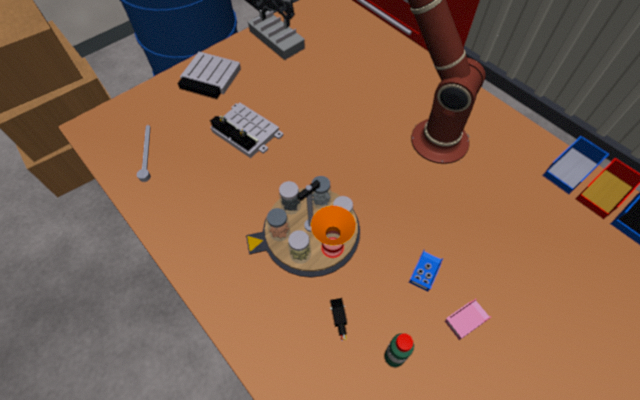

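View pics/side0.png

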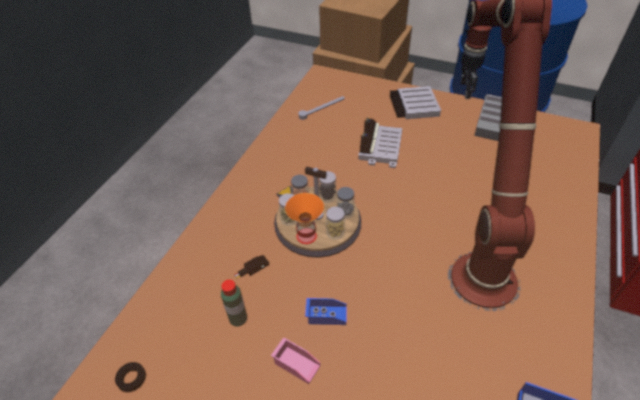

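The scene view shows the carousel at about (312,228), the funnel at (333,226), the handle at (310,190), the arrow at (255,242), the blue bin with nuts at (427,270), the plug at (340,318) and the can at (400,348). I'll enlarge for accurate pixels.

Run:
```python
import cv2
a=cv2.imread("pics/scene0.png"); b=cv2.imread("pics/side0.png")
c=cv2.resize(a[160:310,240:450],None,fx=3.8,fy=3.8,interpolation=cv2.INTER_CUBIC); cv2.imwrite("pics/sc1.png",c)
c=cv2.resize(b[150:340,210:370],None,fx=3.1,fy=3.1,interpolation=cv2.INTER_CUBIC); cv2.imwrite("pics/sd1.png",c)
```

```text
(no output)
```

View pics/sc1.png

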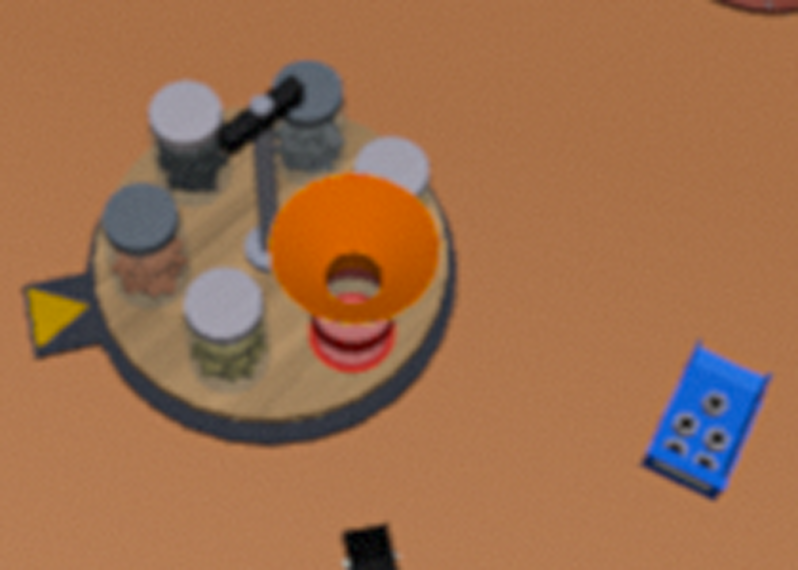

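View pics/sd1.png

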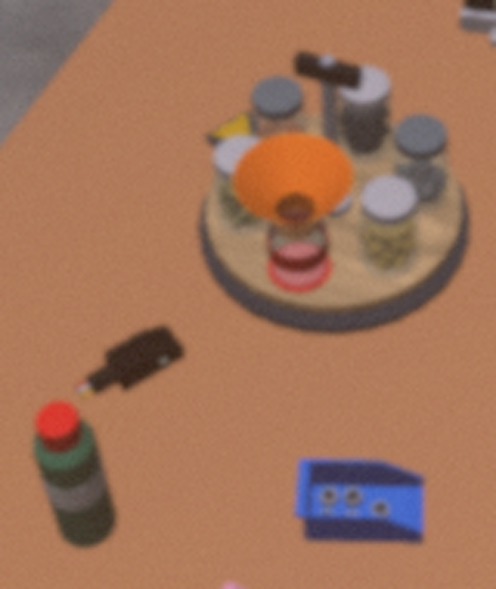

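```bash
cat > h.py <<'E'
import numpy as np, cv2
from scipy.spatial.transform import Rotation as R
from workcell import monitor, read_camera, calibration, arm
F=np.diag([1.,-1,-1])
def K(c):
    f=200/np.tan(np.radians(c["fovy"]/2)); return np.array([[f,0,c["cx"]],[0,f,c["cy"]],[0,0,1]])
def rot(e): return R.from_euler("xyz",e,degrees=True).as_matrix()
def ray(c,uv,z):
    p=cv2.undistortPoints(np.array([[uv]],float),K(c),c["dist_coeffs"])[0,0]
    d=rot(c["rotation"])@F@np.array([p[0],p[1],1]); o=np.array(c["position"])
    return o+d*(z-o[2])/d[2]
def proj(c,P):
    Q=(F@rot(c["rotation"]).T@(np.atleast_2d(P)-c["position"]).T).T
    return cv2.projectPoints(Q,np.zeros(3),np.zeros(3),K(c),c["dist_coeffs"])[0][:,0]
E
python3 - <<'E'
from h import *
S=calibration("scene");D=calibration("side")
s=lambda x,y:(240+x/3.8,160+y/3.8)
d=lambda x,y:(210+x/3.1,150+y/3.1)
def p(n,v): print(n,v.round(1))
for n,a,z in [("hc",(262,106),240),("h1",(228,140),236),("h2",(297,90),236),("arrowtip",(88,308),10),("arr1",(25,287),10),("arr2",(38,350),10),("funnel",(355,248),178),
 ("binBackTopL",(648,458),45),("binBackTopR",(720,490),45),("frontTopL",(699,344),18),("frontTopR",(769,375),18),("deckL",(93,240),36),("deckR",(447,240),36),("deckbot",(270,418),36),("postbase",(265,250),38)]:
    p("S "+n,ray(S,s(*a),z))
for n,a,z in [("hc",(328,70),240),("h1",(297,60),236),("h2",(360,78),236),("arrowtip",(250,135),10),("funnel",(293,178),178),("backtopfar",(300,460),45),("fronttop far",(423,476),18),("frontbotnear",(422,541),0),("backbotnear",(306,540),0),("deckL",(203,210),36),("deckR",(467,215),36),("deckbot",(333,308),36)]:
    p("D "+n,ray(D,d(*a),z))
p("can",ray(S,(399,362),0));p("plug",ray(S,(340,318),15))
E
```

```text
S hc [564.1 -27.6 240. ]
S h1 [597.4 -24.  236. ]
S h2 [536.  -23.7 236. ]
S arrowtip [701.6 -91.3  10. ]
S arr1 [ 728.3 -139.4   10. ]
S arr2 [752.8 -88.2  10. ]
S funnel [567.1  72.2 178. ]
S binBackTopL [474.3 291.1  45. ]
S binBackTopR [453.2 341.6  45. ]
S frontTopL [365.5 250.6  18. ]
S frontTopR [344.8 303.3  18. ]
S deckL [ 667.6 -124.3   36. ]
S deckR [456.6  61.7  36. ]
S deckbot [659.1  82.9  36. ]
S postbase [571.4 -26.2  38. ]
D hc [564.6 -21.1 240. ]
D h1 [600.8 -26.8 236. ]
D h2 [532.5 -25.9 236. ]
D arrowtip [ 706.8 -105.5   10. ]
D funnel [564.   72.8 178. ]
D backtopfar [468.2 288.1  45. ]
D fronttop far [360.5 246.4  18. ]
D frontbotnear [340.7 301.    0. ]
D backbotnear [441.4 340.    0. ]
D deckL [694.4  37.1  36. ]
D deckR [425.2 -60.9  36. ]
D deckbot [511.3 107.4  36. ]
can [642.9 416.1   0. ]
plug [684.5 233.3  15. ]
```

Emit:
drive_tool --rows '[0.9, 0, -0.9, 0, 0, -0.4, 0, 0.9, 0, -0.9, 0, 0, -0.4, 0, 0.9, 0, -0.9, 0, 0, -0.4, 0, 0.9, 0, -0.9, 0, 0, -0.4, 0, 0.9, 0, -0.9, 0, 0, -0.4, 0, 1, 0, 0, 0, 0, -0.44, 0, 1, 0, 0, 0, 0, -0.44, 0, 1, 0, 0, 0, 0, -0.44, 0, 1, 0, 0, 0, 0, -0.44, 0, 1, 0, 0, 0, 0, -0.44, 0, 1, 0, 0, 0, 0, -0.44, 0, 1, 0, 0, 0, 0, -0.44, 0, 1, 0, 0, 0, 0, -0.44, 0, 1, 0, 0, 0, 0, -0.44, 0, 1, 0, 0, 0, 0, -0.44, 0, 1, 0, 0, 0, 0, -0.44, 0, 1, 0, 0, 0, 0, -0.44, 0, 1, 0, 0, 0, 0, -0.44, 0, 1, 0, 0, 0, 0, -0.44, 0, 1, 0, 0, 0, 0, -0.44, 0]'

```text
t: 1.77
position: [626.3, -210.9, 365.4]
ee_rot: [-179.9, 0.0, 71.9]
contact_force: [0.7, -0.2, -0.5]
opening: 0.999
finger_force: 0.0
```

Emit:
drive_tool --rows '[1, 0, 0, 0, 0, -0.44, 0, 1, 0, 0, 0, 0, -0.44, 0, 1, 0, 0, 0, 0, -0.44, 0, 1, 0, 0, 0, 0, -0.44, 0, 1, 0, 0, 0, 0, -0.44, 0, 1, 0, 0, 0, 0, -0.44, 0, 1, 0, 0, 0, 0, -0.44, 0, 1, 0, 0, 0, 0, -0.44, 0, 1, 0, 0, 0, 0, -0.44, 0, 1, 0, 0, 0, 0, -0.44, 0, 1, 0, 0, 0, 0, -0.44, 0, 1, 0, 0, 0, 0, -0.44, 0, 1, 0, 0, 0, 0, -0.44, 0, 1, 0, 0, 0, 0, -0.44, 0, 1, 0, 0, 0, 0, -0.44, 0, 1, 0, 0, 0, 0, -0.44, 0, 1, 0, 0, 0, 0, -0.44, 0, 1, 0, 0, 0, 0, -0.44, 0, 1, 0, 0, 0, 0, -0.44, 0, 1, 0, 0, 0, 0, -0.44, 0]'

```text
t: 3.43
position: [556.2, 363.6, 365.4]
ee_rot: [-179.9, 0.0, 124.7]
contact_force: [-0.3, 1.0, -0.7]
opening: 1.0
finger_force: 0.0
```

Emit:
drive_tool --rows '[0.2, -1, 0.5, 0, 0, 0, 0, 0.2, -1, 0.5, 0, 0, 0, 0, 0.2, -1, 0.5, 0, 0, 0, 0, 0.2, -1, 0.5, 0, 0, 0, 0, 0.2, -1, 0.5, 0, 0, 0, 0, 0, 0, 0.1, 0, 0, -1, 0, 0, 0, 0.1, 0, 0, -1, 0, 0, 0, 0.1, 0, 0, -1, 0, 0, 0, 0.1, 0, 0, -1, 0, 0, 0, 0.1, 0, 0, -1, 0, 0, 0, 0.1, 0, 0, -1, 0, 0, 0, 0.1, 0, 0, -1, 0, 0, 0, 0.1, 0, 0, -1, 0, 0, 0, 0.1, 0, 0, -1, 0, 0, 0, 0.1, 0, 0, -1, 0, 0, 0, 0, 0, 0, -1, 0, 0, 0, 0, 0, 0, -1, 0, 0, 0, 0, 0, 0, -0.7, 0, 0, 0, 0, 0, 0, 0, 0]'

```text
t: 5.02
position: [416.4, 301.8, 260.7]
ee_rot: [-180.0, -0.1, -159.2]
contact_force: [0.5, 0.4, -0.1]
opening: 0.998
finger_force: 0.0
```

Run:
```python
from h import *
import json
s=monitor.read_state();print(s["position"],s["ee_rot"],s["qpos"])
c=calibration("wrist");im=read_camera("wrist");cv2.imwrite("pics/w1.png",im);print(c)
json.dump({k:np.array(v).tolist() for k,v in c.items()},open("w1.json","w"))
```

```text
[416.3826078  301.77997408 260.71887727] [-1.79995214e+02 -8.32007631e-02 -1.59191327e+02] [ -4.18990534  28.90555202 -52.04448124 100.28541104  25.18535974
  63.39523461  46.39863214]
{'fovy': 62.56434579106623, 'cx': 320.7380762584183, 'cy': 200.10617780964998, 'dist_coeffs': array([-0.05601317,  0.        ,  0.        ,  0.        ,  0.        ]), 'position': array([348.16131358, 275.16932116, 402.01044994]), 'rotation': array([-1.70761918e+01,  1.81578786e-02,  1.10795192e+02])}
```

View pics/w1.png

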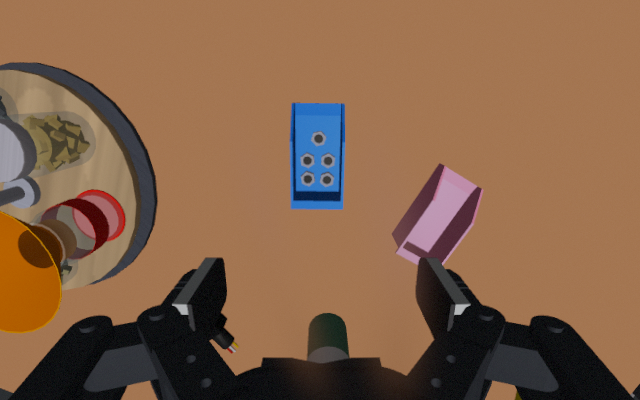

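The wrist view shows the bin straight on: front lip at row 103 (cols 292–344), back top edge at row 208 (cols 290–343), with the nuts in the rear part.

Run:
```python
from h import *
import json
c={k:np.array(v) for k,v in json.load(open("w1.json")).items()}
b=[ray(c,u,45) for u in((290,208.5),(343.5,208.5))]; f=[ray(c,u,z) for u,z in(((292,103),3),((344,103),3))]
for v in b+f: print(v.round(1))
bm=(b[0]+b[1])/2; fm=(f[0]+f[1])/2; v=(bm-fm)[:2]; print(np.hypot(*v),np.degrees(np.arctan2(v[1],v[0])),(bm+fm)/2)
for e in (b,f):
    w=(e[1]-e[0])[:2];print(np.hypot(*w),np.degrees(np.arctan2(w[1],w[0]))-90)
```

```text
[472.6 284.7  45. ]
[450.9 341.9  45. ]
[363.8 245.    3. ]
[342.2 301.8   3. ]
115.83941705235516 20.126709839610097 [407.35572701 293.3663611   24.        ]
61.20671188378793 20.803376235182753
60.75546498201278 20.779861663943947
```

Emit:
drive_tool --rows '[-0.2, -0.14, 1, 0, 0, 0, 0, 0, 0, 1, 0, 0, 0, 0, 0, 0, 1, 0, 0, 0, 0, 0, 0, 1, 0, 0, 0, 0, 0, 0, 1, 0, 0, 0, 0, 0, 0, 1, 0, 0, 0, 0, 0, 0, 1, 0, 0, 0, 0, 0, 0, 1, 0, 0, 0, 0, 0, 0, 0.3, 0, 0, 0, 0, 0, 0, 0.2, 0, 0, 0, 0, 0, 0, 0, 0, 0, 0, 0]'

```text
t: 5.98
position: [423.4, 300.6, 6.1]
ee_rot: [-180.0, -0.0, -159.3]
contact_force: [-0.5, 0.3, 0.5]
opening: 0.998
finger_force: 0.0
```

Emit:
drive_tool --rows '[0, 0, 0, 0, 0, 0, 0.15, 0, 0, 0, 0, 0, 0, 0.3, 0, 0, 0, 0, 0, 0, 0.5, 0, 0, 0, 0, 0, 0, 0.5, 0, 0, 0, 0, 0, 0, 0.6, 0, 0, 0, 0, 0, 0, 0.6]' --squeeze 35

```text
t: 6.48
position: [424.5, 301.4, 8.0]
ee_rot: [180.0, 0.2, -159.3]
contact_force: [-0.4, -0.4, 6.1]
opening: 0.698
finger_force: 39.1
```

Emit:
drive_tool --rows '[0, 0, -0.3, 0, 0, 0, 0.6, 0, 0, -0.7, 0, 0, 0, 0.6, 0, 0, -1, 0, 0, 0, 0.6, 0, 0, -1, 0, 0, 0, 0.6, 0, 0, -1, 0, 0, 0.4, 0.6, 0, 0, -1, 0, 0, 0.4, 0.6, 0, 0, -1, 0, 0, 0.4, 0.6, 0, 0, -1, 0, 0, 0.4, 0.6, 0, 0, -1, 0, 0, 0.4, 0.6, 0, 0, -0.6, 0, 0, 0.4, 0.6, 0, 0, -0.3, 0, 0, 0.4, 0.6, 0, 0, 0, 0, 0, 0.4, 0.6, 0, 0, 0, 0, 0, 0.25, 0.6, 0, 0, 0, 0, 0, 0, 0.6]'

```text
t: 7.65
position: [423.0, 299.9, 273.5]
ee_rot: [-179.9, -0.0, -180.0]
contact_force: [0.0, -0.2, -2.2]
opening: 0.694
finger_force: 38.2
```

Emit:
drive_tool --rows '[-0.2, -0.2, 0, 0, 0, 0, 0.6, -0.4, -0.4, 0, 0, 0, 0, 0.6, -0.6, -0.6, 0, 0, 0, 0, 0.6, -0.7, -0.68, 0, 0, 0, 0, 0.6, -0.7, -0.68, 0, 0, 0, 0, 0.6, -0.7, -0.68, 0, 0, 0, 0, 0.6, -0.7, -0.68, 0, 0, 0, 0, 0.6, -0.7, -0.68, 0, 0, 0, 0, 0.6, -0.7, -0.68, 0, 0, 0, 0, 0.6, -0.7, -0.68, 0, 0, 0, 0, 0.6, -0.7, -0.68, 0, 0, 0, 0, 0.6, -0.6, -0.6, 0, 0, 0, 0, 0.6, -0.3, -0.3, 0.4, 0, 0, 0, 0.6, -0.1, -0.1, 0.7, 0, 0, 0, 0.6, 0, 0, 0.7, 0, 0, 0, 0.6, 0, 0, 0.3, 0, 0, 0, 0.6, 0, 0, 0, 0, 0, 0, 0.6]'

```text
t: 9.07
position: [655.4, 71.0, 206.3]
ee_rot: [-179.9, -0.5, -179.9]
contact_force: [-0.7, 0.4, -1.3]
opening: 0.698
finger_force: 38.2
```

Run:
```python
from h import *
s=monitor.read_state();print(s["position"],s["ee_rot"],s["qpos"])
c=read_camera("side");d=read_camera("scene");w=read_camera("wrist")
v=lambda im:cv2.resize(im,None,fx=2,fy=2,interpolation=cv2.INTER_CUBIC)
o=np.hstack([v(c[150:350,200:400]),v(d[130:330,230:430])])
cv2.imwrite("pics/p2.png",o)
```

```text
[655.3753437   70.96434929 206.26192033] [-179.93038414   -0.45464403 -179.8543007 ] [ 13.45799852  42.84119759 -41.21892579  80.49291356  28.8307888
  67.88480872  58.95614614]
```

View pics/p2.png

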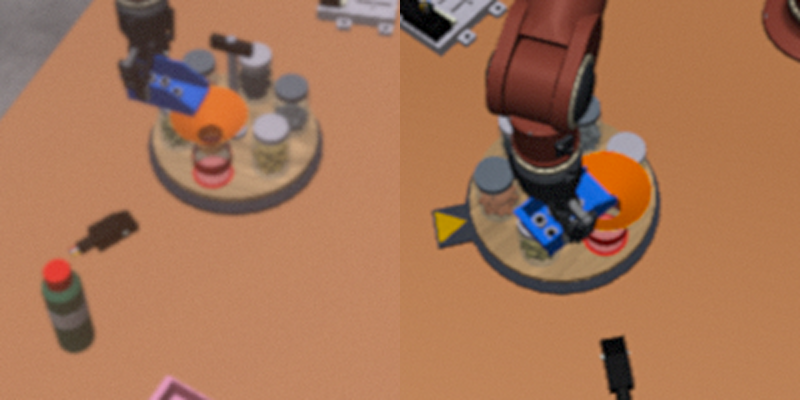

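The bin is level with its lip over the funnel and the nuts still inside; now I'll tilt about the lip.

Emit:
drive_tool --rows '[0.02, 0, -0.16, 0, -1, 0, 0.6, 0.02, 0, -0.16, 0, -1, 0, 0.6, 0.02, 0, -0.16, 0, -1, 0, 0.6, 0.02, 0, -0.16, 0, -1, 0, 0.6, 0.02, 0, -0.26, 0, -1, 0, 0.6, 0.02, 0, -0.26, 0, -1, 0, 0.6]'

```text
t: 9.72
position: [646.3, 71.3, 242.7]
ee_rot: [-179.8, 34.9, -180.0]
contact_force: [1.7, 0.0, -1.2]
opening: 0.695
finger_force: 38.4
```

Emit:
drive_tool --rows '[0.06, 0, -0.13, 0, -0.5, 0, 0.6, 0.06, 0, -0.13, 0, -0.5, 0, 0.6, 0.06, 0, -0.13, 0, -0.5, 0, 0.6, 0.06, 0, -0.13, 0, -0.5, 0, 0.6, 0.06, 0, -0.13, 0, -0.5, 0, 0.6, 0.01, 0, -0.13, 0, -0.5, 0, 0.6, 0.01, 0, -0.13, 0, -0.5, 0, 0.6, 0.01, 0, -0.13, 0, -0.5, 0, 0.6, 0.01, 0, -0.13, 0, -0.5, 0, 0.6, 0.01, 0, -0.13, 0, -0.5, 0, 0.6, 0, 0, 0, 0, 0, 0, 0.6]'

```text
t: 10.63
position: [622.1, 66.2, 256.2]
ee_rot: [-177.6, 58.1, -178.8]
contact_force: [0.3, -0.0, -1.4]
opening: 0.697
finger_force: 38.4
```

Run:
```python
from h import *
s=monitor.read_state();print(s["qpos"],s["contact_force"])
c=read_camera("side");d=read_camera("scene");w=read_camera("wrist")
v=lambda im:cv2.resize(im,(400,400),interpolation=cv2.INTER_CUBIC)
o=np.hstack([v(c[160:280,230:350]),v(w[:,120:520])])
cv2.imwrite("pics/p3.png",o)
```

```text
[  6.43173523  25.95527339 -28.97139321 132.27207894 141.75346818
  42.39378845 -58.96287423] [ 0.25952835 -0.02068866 -1.39690279]
```

View pics/p3.png

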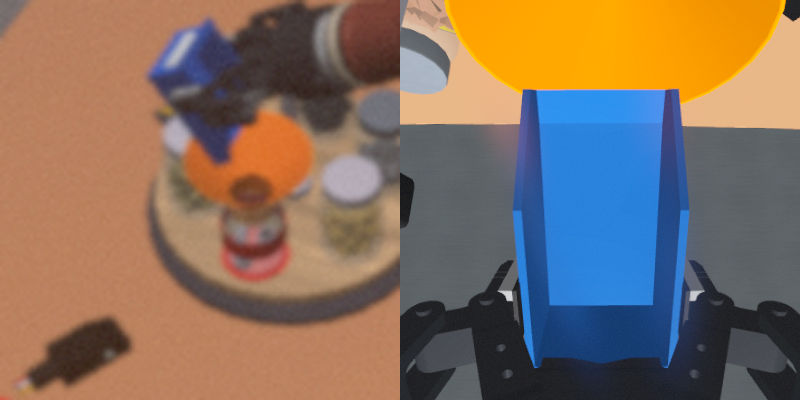

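The bin is empty and the nuts show through the jar glass. I'll level the bin, raising it away.

Emit:
drive_tool --rows '[-0.4, 0, 0, 0, 0, 0, 0.6, -0.5, 0, 0, 0, 0.5, 0, 0.6, 0, 0, 0, 0, 1, 0, 0.6, 0, 0, 0, 0, 1, 0, 0.6, 0, 0, 0, 0, 1, 0, 0.6, 0, 0, 0, 0, 1, 0, 0.6, 0, 0, 0, 0, 1, 0, 0.6, 0, 0, 0, 0, 1, 0, 0.6, 0, 0, 0, 0, 1, 0, 0.6, 0, 0, 0, 0, 1, 0, 0.6, 0, 0, 0, 0, 1, 0, 0.6, 0, 0, 0, 0, 0.5, 0, 0.6, 0, 0, 0, 0, 0, 0, 0.6]'

```text
t: 11.87
position: [642.7, 37.2, 274.3]
ee_rot: [-174.0, 24.9, 177.8]
contact_force: [0.5, 0.6, -0.6]
opening: 0.696
finger_force: 38.3
```

Run:
```python
from h import *
s=monitor.read_state();print(s["t"],s["position"],s["ee_rot"],s["qpos"])
```

```text
11.8667 [642.70814449  37.15042881 274.33771773] [-174.04274179   24.85073454  177.82376563] [  7.12464354  24.74438274 -25.63399722 101.1672023   37.9525473
  39.5099576   45.86661628]
```

```bash
cat >> h.py <<'E'
def rel(pos,rpy):
    s=monitor.read_state(); A=R.from_euler("xyz",s["ee_rot"],degrees=True); B=R.from_euler("xyz",rpy,degrees=True)
    print("at",s["position"].round(1),s["ee_rot"].round(2),"q",s["qpos"].round(0))
    print("turn units",((A.inv()*B).as_rotvec(degrees=True)/6).round(2))
    d=np.array(pos)-s["position"]
    print("shift units in tool now",(A.inv().apply(d)/30).round(2)," in tool after turn",(B.inv().apply(d)/30).round(2))
E
python3 -c "
from h import *
rel([620,110,275],[180,0,180])"
```

```text
at [642.7  37.2 274.3] [-174.04   24.85  177.82] q [  7.  25. -26. 101.  38.  40.  46.]
turn units [-1.06  4.12 -0.57]
shift units in tool now [ 0.76  2.35 -0.62]  in tool after turn [ 0.76  2.43 -0.02]
```

Emit:
drive_tool --rows '[0.1, 0.3, -0.1, -0.13, 0.52, -0.07, 0.6, 0.1, 0.3, -0.1, -0.13, 0.52, -0.07, 0.6, 0.1, 0.3, -0.1, -0.13, 0.52, -0.07, 0.6, 0.1, 0.3, -0.1, -0.13, 0.52, -0.07, 0.6, 0.1, 0.3, -0.1, -0.13, 0.52, -0.07, 0.6, 0.1, 0.3, -0.1, -0.13, 0.52, -0.07, 0.6, 0.1, 0.3, 0, -0.13, 0.52, -0.07, 0.6, 0.1, 0.3, 0, -0.13, 0.52, -0.07, 0.6, 0, 0, 0, 0, 0, 0, 0.6]'

```text
t: 12.62
position: [614.5, 112.7, 277.9]
ee_rot: [-179.8, -0.5, -179.9]
contact_force: [0.7, -0.2, -1.1]
opening: 0.698
finger_force: 38.4
```

```bash
python3 -c "
from h import *
rel([420,297,275],[180,0,180])"
```

```text
at [614.5 112.7 277.9] [-179.78   -0.53 -179.92] q [  7.  34. -35.  81.  20.  71.  61.]
turn units [-0.04 -0.09  0.01]
shift units in tool now [6.47 6.15 0.13]  in tool after turn [6.48 6.14 0.1 ]
```

Emit:
drive_tool --rows '[0.5, 0.47, 0, 0, -0.09, 0, 0.6, 0.85, 0.81, 0, 0, 0, 0, 0.6, 0.85, 0.81, 0, 0, 0, 0, 0.6, 0.85, 0.81, 0, 0, 0, 0, 0.6, 0.85, 0.81, 0, 0, 0, 0, 0.6, 0.85, 0.81, 0, 0, 0, 0, 0.6, 0.85, 0.81, 0, 0, 0, 0, 0.6, 0.85, 0.81, 0.5, 0, 0, 0, 0.6, 0, 0, 1, 0, 0, 0, 0.6, 0, 0, 1, 0, 0, 0, 0.6, 0, 0, 1, 0, 0, 0, 0.6, 0, 0, 1, 0, 0, 0, 0.6, 0, 0, 1, 0, 0, 0, 0.6, 0, 0, 1, 0, 0, 0, 0.6, 0, 0, 0.8, 0, 0, 0, 0.6, 0, 0, 0.5, 0, 0, 0, 0.6, 0, 0, 0.3, 0, 0, 0, 0.6, 0, 0, 0, 0, 0, 0, 0.6]'

```text
t: 14.12
position: [418.6, 293.2, 33.8]
ee_rot: [-179.6, -0.1, -179.9]
contact_force: [-0.6, 0.8, 0.8]
opening: 0.696
finger_force: 38.4
```

```bash
python3 -c "
from h import *
rel([420,297,10],[180,0,180])"
```

```text
at [418.6 293.2  33.8] [-1.7964e+02 -1.2000e-01 -1.7992e+02] q [-21.  42. -25. 114.  34.  31.  20.]
turn units [-0.06 -0.02  0.01]
shift units in tool now [-0.05  0.13  0.79]  in tool after turn [-0.05  0.13  0.79]
```

Emit:
drive_tool --rows '[0, 0, 0.3, -0.06, 0, 0, 0.6, 0, 0, 0.3, 0, 0, 0, 0.6, 0, 0, 0.14, 0, 0, 0, 0.6, 0, 0, 0.06, 0, 0, 0, 0.6, 0, 0, 0.04, 0, 0, 0, 0.6, 0, 0, 0, 0, 0, 0, 0.6]'

```text
t: 14.62
position: [419.5, 294.1, 9.9]
ee_rot: [179.9, -0.1, -180.0]
contact_force: [-0.3, -0.0, -1.0]
opening: 0.695
finger_force: 38.4
```

Emit:
drive_tool --rows '[0, 0, 0.06, 0, 0, 0, 0.6, 0, 0, 0.04, 0, 0, 0, 0.6, 0, 0, 0, 0, 0, 0, 0.6]'

```text
t: 14.87
position: [419.6, 294.3, 8.1]
ee_rot: [179.9, 0.0, -180.0]
contact_force: [-2.2, -1.2, 7.7]
opening: 0.699
finger_force: 39.4
```

Emit:
drive_tool --rows '[0, 0, 0, 0, 0, 0, 0.3, 0, 0, 0, 0, 0, 0, 0.15, 0, 0, 0, 0, 0, 0, 0, 0, 0, 0, 0, 0, 0, 0, 0, 0, -0.3, 0, 0, 0, 0, 0, 0, -0.7, 0, 0, 0, 0, 0, 0, -1, 0, 0, 0, 0, 0, 0, -1, 0, 0, 0, 0, 0, 0, -1, 0, 0, 0, 0, 0, 0, -1, 0, 0, 0, 0, 0, 0, -1, 0, 0, 0, 0, 0, 0, -1, 0, 0, 0, 0, 0, 0, -1, 0, 0, 0, 0, 0, 0, -1, 0, 0, 0, 0, 0, 0, -1, 0, 0, 0, 0, 0, 0, -1, 0, 0, 0, 0, 0, 0, 0, 0, 0, 0, 0]'

```text
t: 16.28
position: [421.1, 296.0, 343.2]
ee_rot: [179.5, 0.5, -179.9]
contact_force: [-0.1, 1.9, 0.2]
opening: 1.002
finger_force: 0.0
```

Run:
```python
from h import *
rel([565,-24,340],[180,0,180])
c=read_camera("side");d=read_camera("scene");w=read_camera("wrist")
v=lambda im:cv2.resize(im,(400,400),interpolation=cv2.INTER_CUBIC)
o=np.hstack([v(c[180:340,220:380]),v(w[:,120:520])])
cv2.imwrite("pics/p4.png",o)
```

```text
at [421.1 296.  343.2] [ 179.48    0.46 -179.94] q [ -9.  21. -40.  93.  14.  71.  38.]
turn units [0.09 0.08 0.01]
shift units in tool now [ -4.78 -10.67   0.05]  in tool after turn [ -4.8  -10.67   0.11]
```

View pics/p4.png

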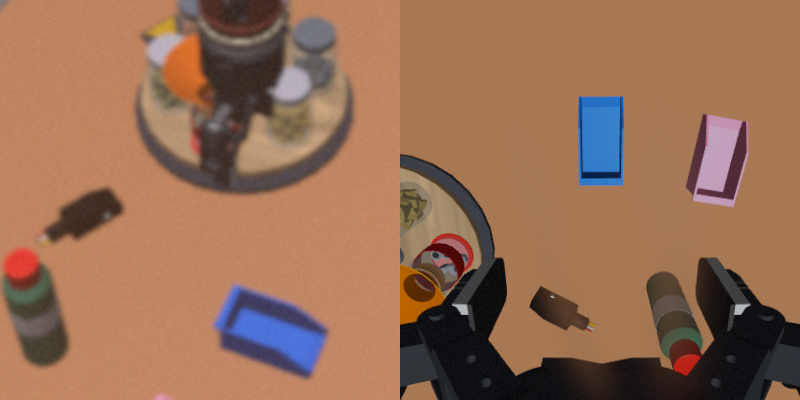

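Emit:
drive_tool --rows '[-0.3, -0.5, 0, 0, 0, 0, 0, -0.5, -0.92, 0, 0, 0, 0, 0, -0.5, -0.92, 0, 0, 0, 0, 0, -0.5, -0.92, 0, 0, 0, 0, 0, -0.5, -0.92, 0, 0, 0, 0, 0, -0.5, -0.92, 0, 0, 0, 0, 0, -0.5, -0.92, 0, 0, 0, 0, 0, -0.5, -0.92, 0, 0, 0, 0, 0, -0.5, -0.92, 0, 0, 0, 0, 0, -0.5, -0.92, 0, 0, 0, 0, 0, -0.5, -0.92, 0, 0, 0, 0, 0, -0.5, -0.92, 0, 0, 0, 0, 0, 0, 0, 0, 0, 0, 0, 0]'

```text
t: 17.52
position: [595.5, -34.6, 332.3]
ee_rot: [-179.8, -0.3, 179.3]
contact_force: [-0.0, -1.5, -1.1]
opening: 1.001
finger_force: 0.0
```

Run:
```python
from h import *
import json
rel([565,-24,340],[180,0,180])
c=calibration("wrist");w=read_camera("wrist");cv2.imwrite("pics/w2.png",w)
json.dump({k:np.array(v).tolist() for k,v in c.items()},open("w2.json","w"))
d=read_camera("scene"); cv2.imwrite("pics/scene2.png",d)
for n,pf in(("scene","scene0"),("side","side0")):
    C=calibration(n); im=cv2.imread(f"pics/{pf}.png"); h=cv2.cvtColor(im,cv2.COLOR_BGR2HSV)
    m=cv2.inRange(h,(21,150,110),(33,255,255)); m[:,:240]=m[:,:240]
    k,l,st,ce=cv2.connectedComponentsWithStats(m)
    for i in range(1,k):
        if st[i,4]>25:
            ys,xs=np.where(l==i); P=np.array([ray(C,(x,y),10) for x,y in zip(xs,ys)])[:,:2]
            g=P.mean(0); t=cv2.minEnclosingTriangle(np.float32(P)[:,None])[1][:,0]
            print(n,"yellow",st[i],"centroid",g.round(1),"from axis(565,-24)",np.hypot(*(g-[565,-24])),np.degrees(np.arctan2(g[1]+24,g[0]-565)),"tri",t.round(1).tolist())
    m=cv2.inRange(h,(5,200,170),(17,255,255)); k,l,st,ce=cv2.connectedComponentsWithStats(m); i=1+np.argmax(st[1:,4])
    cn=max(cv2.findContours((l==i).astype(np.uint8),0,2)[0],key=cv2.contourArea)
    print(n,"orange",st[i], cv2.fitEllipse(cv2.convexHull(cn)), ray(C,cv2.fitEllipse(cv2.convexHull(cn))[0],178).round(1))
```

```text
at [595.5 -34.6 332.3] [-179.77   -0.33  179.34] q [ 21.  29. -34.  81.  17.  76.  76.]
turn units [-0.04 -0.06 -0.11]
shift units in tool now [ 1.02  0.34 -0.25]  in tool after turn [ 1.02  0.35 -0.26]
scene yellow [584 171  46  40 685] centroid [-229.9  491.8] from axis(565,-24) 947.5560028985302 147.02072809798162 tri [[-75.4000015258789, 450.20001220703125], [-333.8999938964844, 451.8999938964844], [-260.29998779296875, 613.0]]
scene yellow [247 236  16  15 131] centroid [ 726.7 -108.7] from axis(565,-24) 182.50107677696602 -27.650330304681642 tri [[754.2999877929688, -88.30000305175781], [727.0, -140.6999969482422], [700.7999877929688, -96.5999984741211]]
scene orange [ 311  206   45   38 1078] ((332.8025207519531, 224.8925018310547), (38.641849517822266, 44.31753921508789), 95.19365692138672) [567.6  70.3 178. ]
side orange [288 195  34  24 431] ((304.317626953125, 206.69485473632812), (24.48371124267578, 33.66870880126953), 84.28547668457031) [565.7  70.3 178. ]
```

View pics/w2.png

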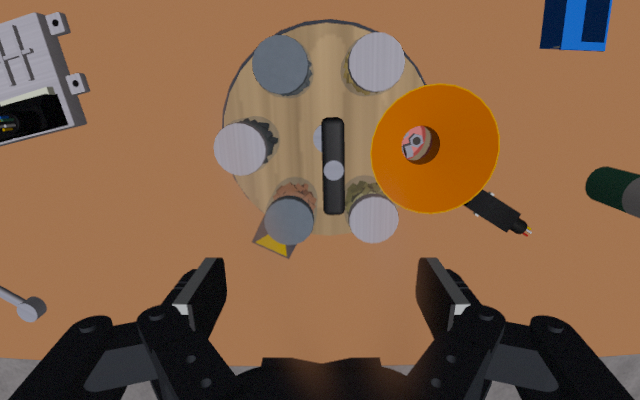

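Run:
```python
from h import *
import json
c={k:np.array(v) for k,v in json.load(open("w2.json")).items()}
for u,z in (((334,170),250),((333,118.5),248),((333.5,214),248),((435,149),178)): print(ray(c,u,z).round(1))
a=ray(c,(334,170),250); rel([a[0],a[1],225],[180,0,180])
```

```text
[569.1 -25.4 250. ]
[534.4 -26.  248. ]
[602.  -25.7 248. ]
[565.4  68.3 178. ]
at [593.5 -26.8 333.4] [179.89  -0.38 179.86] q [ 21.  29. -35.  81.  16.  76.  75.]
turn units [ 0.02 -0.06 -0.02]
shift units in tool now [0.79 0.04 3.62]  in tool after turn [0.81 0.05 3.61]
```

The wrist view shows the handle bar at (333,118)–(334,214), along world x, the funnel at (435,149) with nuts in the jar below, and the arrow at (275,242).

Emit:
drive_tool --rows '[0.44, 0.03, 0.4, 0, 0, 0, 0, 0.44, 0.03, 0.7, 0, 0, 0, 0, 0, 0, 0.7, 0, 0, 0, 0, 0, 0, 0, 0, 0, 0, 0, 0, 0, 0, 0, 0, 0, 0]'

```text
t: 18.03
position: [566.4, -22.0, 281.1]
ee_rot: [179.9, -0.3, -179.8]
contact_force: [0.0, -0.1, 0.9]
opening: 1.002
finger_force: 0.0
```

Run:
```python
from h import *
rel([567,-25,219],[180,0,180])
```

```text
at [566.4 -22.  281.1] [ 179.88   -0.29 -179.82] q [ 22.  29. -35.  91.  17.  67.  74.]
turn units [ 0.02 -0.05  0.03]
shift units in tool now [-0.03 -0.11  2.07]  in tool after turn [-0.02 -0.1   2.07]
```

Emit:
drive_tool --rows '[0, -0.1, 0.6, 0, -0.05, 0.03, 0, 0, 0, 0.8, 0, 0, 0, 0, 0, 0, 0.5, 0, 0, 0, 0, 0, 0, 0.17, 0, 0, 0, 0, 0, 0, 0, 0, 0, 0, 0, 0, 0, 0, 0, 0, 0, 0.3, 0, 0, 0, 0, 0, 0, 0.6, 0, 0, 0, 0, 0, 0, 0.8, 0, 0, 0, 0, 0, 0, 1, 0, 0, 0, 0, 0, 0, 1, 0, 0, 0, 0, 0, 0, 1]' --squeeze 30

```text
t: 18.95
position: [567.9, -25.8, 220.4]
ee_rot: [179.9, 0.3, 179.9]
contact_force: [0.6, -1.2, 1.1]
opening: 0.183
finger_force: 29.1
```

Run:
```python
from h import *
rel([567,-25,219],[180,0,180]); s=monitor.read_state(); print(s["contact_force"],s["moment"])
```

```text
at [567.9 -25.8 220.4] [179.89   0.25 179.89] q [ 22.  32. -33.  96.  20.  58.  72.]
turn units [ 0.02  0.04 -0.02]
shift units in tool now [0.03 0.03 0.05]  in tool after turn [0.03 0.03 0.05]
[ 0.63946294 -1.18443246  1.07266009] [-0.26033787 -0.34749752  0.23366239]
```

Emit:
drive_tool --rows '[0, 0, 0, 0, 0, 0, 1, 0, 0, 0, 0, 0, 0.3, 1, 0, 0, 0, 0, 0, 0.5, 1, 0, 0, 0, 0, 0, 0.6, 1, 0, 0, 0, 0, 0, 0.6, 1, 0, 0, 0, 0, 0, 0.6, 1, 0, 0, 0, 0, 0, 0.6, 1, 0, 0, 0, 0, 0, 0.5, 1, 0, 0, 0, 0, 0, 0.3, 1, 0, 0, 0, 0, 0, 0, 1]' --squeeze 60

```text
t: 19.78
position: [567.9, -26.0, 220.5]
ee_rot: [179.8, 0.2, 155.8]
contact_force: [-0.7, 0.3, 4.1]
opening: 0.175
finger_force: 59.9
```

Run:
```python
from h import *
rel([567.9,-25.8,220],[180,0,63]); s=monitor.read_state(); print(s["contact_force"],s["moment"])
```

```text
at [567.9 -26.  220.5] [179.83   0.19 155.81] q [ 18.  30. -27.  96.  16.  57.  51.]
turn units [ 0.05  0.   15.47]
shift units in tool now [0.   0.01 0.02]  in tool after turn [ 0.01 -0.    0.02]
[-0.72644535  0.34201195  4.09924049] [-0.0881199   0.19735469  0.03099743]
```

Low forces. Continue by about 14 units.

Emit:
drive_tool --rows '[0, 0, 0, 0, 0, 0.4, 1, 0, 0, 0, 0, 0, 0.8, 1, 0, 0, 0, 0, 0, 0.8, 1, 0, 0, 0, 0, 0, 0.8, 1, 0, 0, 0, 0, 0, 0.8, 1, 0, 0, 0, 0, 0, 0.8, 1, 0, 0, 0, 0, 0, 0.8, 1, 0, 0, 0, 0, 0, 0.8, 1, 0, 0, 0, 0, 0, 0.8, 1, 0, 0, 0, 0, 0, 0.8, 1, 0, 0, 0, 0, 0, 0.8, 1, 0, 0, 0, 0, 0, 0.8, 1, 0, 0, 0, 0, 0, 0.8, 1, 0, 0, 0, 0, 0, 0.8, 1, 0, 0, 0, 0, 0, 0.8, 1, 0, 0, 0, 0, 0, 0.8, 1, 0, 0, 0, 0, 0, 0.8, 1, 0, 0, 0, 0, 0, 0.5, 1, 0, 0, 0, 0, 0, 0.2, 1, 0, 0, 0, 0, 0, 0, 1]'

```text
t: 21.45
position: [567.3, -26.3, 220.4]
ee_rot: [179.9, -0.1, 72.5]
contact_force: [-2.5, 0.7, 5.8]
opening: 0.176
finger_force: 60.1
```

Run:
```python
from h import *
import json
c=calibration("wrist");w=read_camera("wrist");cv2.imwrite("pics/w3.png",w)
json.dump({k:np.array(v).tolist() for k,v in c.items()},open("w3.json","w"))
rel([567.9,-25.8,220],[180,0,62.5]); s=monitor.read_state(); print(s["contact_force"],s["moment"])
cv2.imwrite("pics/scene3.png",read_camera("scene"));cv2.imwrite("pics/side3.png",read_camera("side"))
```

```text
at [567.3 -26.3 220.5] [ 1.7986e+02 -9.0000e-02  7.2520e+01] q [  3.  28.  -4.  96.   2.  55. -19.]
turn units [ 0.02 -0.02  1.67]
shift units in tool now [0.02 0.01 0.02]  in tool after turn [0.03 0.01 0.02]
[-1.99807319 -0.51402022  5.4858972 ] [-0.31559421  0.57524821 -0.03285578]
```

View pics/w3.png

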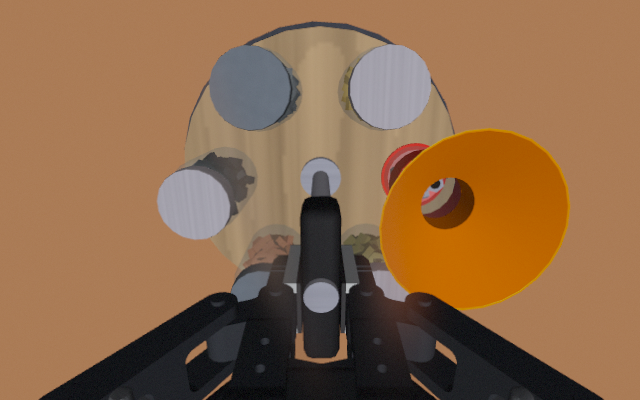

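The wrist view shows the fingers on the bar, post at (320,178) and funnel at (475,218); the arrow is hidden below the funnel. I'll determine arrow, axis and funnel numerically from the fixed cameras.

```bash
cat > m.py <<'E'
from h import *
def up(im): return cv2.resize(im,None,fx=4,fy=4,interpolation=cv2.INTER_CUBIC)
def blobs(C,f,lo,hi,z,amin):
    m=cv2.inRange(cv2.cvtColor(up(cv2.imread(f"pics/{f}.png")),cv2.COLOR_BGR2HSV),lo,hi)
    for cn in cv2.findContours(m,0,2)[0]:
        if cv2.contourArea(cn)<amin*16: continue
        P=np.array([ray(C,((p[0]+.5)/4-.5,(p[1]+.5)/4-.5),z)[:2] for p in cv2.convexHull(cn)[:,0]])
        if 380<P[:,0].mean()<800 and abs(P[:,1].mean())<250: yield P
def main(tags):
  for n,fs in tags.items():
    C=calibration(n)
    for f in fs:
        for P in blobs(C,f,(3,190,120),(16,255,255),178,150):
            (x,y),r=cv2.minEnclosingCircle(np.float32(P)); e=cv2.fitEllipse(np.float32(P)[:,None]); print(f,"funnel",round(x,1),round(y,1),round(r,1),np.round(e[0],1),np.round(e[1],1))
        for P in blobs(C,f,(20,120,90),(36,255,255),10,30):
            t=cv2.minEnclosingTriangle(np.float32(P)[:,None])[1][:,0]; M=cv2.moments(np.float32(P)[:,None]); print(f,"arrow c",round(M["m10"]/M["m00"],1),round(M["m01"]/M["m00"],1),"area",round(abs(M["m00"])),t.round(1).tolist())
if __name__=="__main__": main({"scene":["scene0","scene2","scene3"],"side":["side0","side3"]})
E
python3 m.py
```

```text
scene0 funnel 567.6 70.0 60.1 [567.2  69.5] [117.3 118.5]
scene0 arrow c 726.5 -108.5 area 1457 [[755.2000122070312, -89.0], [727.7999877929688, -143.39999389648438], [696.7000122070312, -93.30000305175781]]
scene2 funnel 567.6 69.9 60.1 [567.1  69.5] [116.8 118.6]
scene2 arrow c 726.6 -108.5 area 1451 [[697.5, -93.30000305175781], [755.7999877929688, -89.0999984741211], [727.4000244140625, -143.10000610351562]]
scene3 funnel 659.1 -53.6 60.2 [659.2 -54.1] [116.9 119.6]
scene3 arrow c 624.9 39.0 area 605 [[597.4000244140625, 32.0], [616.9000244140625, 52.599998474121094], [665.2999877929688, 31.5]]
scene3 arrow c 726.6 -108.5 area 1458 [[727.5, -143.0], [696.9000244140625, -93.19999694824219], [755.7999877929688, -89.0999984741211]]
side0 funnel 566.7 71.0 56.4 [566.6  70.2] [108.1 110.9]
side0 arrow c 729.8 -111.3 area 675 [[728.0999755859375, -137.1999969482422], [711.7999877929688, -111.0999984741211], [754.0999755859375, -81.9000015258789]]
side3 funnel 658.4 -54.7 56.5 [659.4 -53.4] [107.9 112.6]
```

Emit:
drive_tool --rows '[0, 0, 0, 0, 0, 0.2, 1, 0, 0, 0, 0, 0, 0.4, 1, 0, 0, 0, 0, 0, 0.5, 1, 0, 0, 0, 0, 0, 0.4, 1, 0, 0, 0, 0, 0, 0.2, 1, 0, 0, 0, 0, 0, 0, 1, 0, 0, 0, 0, 0, 0, 1, 0, 0, 0, 0, 0, 0, 1]'

```text
t: 22.27
position: [567.2, -26.3, 220.5]
ee_rot: [179.9, -0.1, 62.3]
contact_force: [-2.6, 0.6, 5.0]
opening: 0.171
finger_force: 60.1
```

Run:
```python
from m import *
rel([567.9,-25.8,220],[180,0,62.4]); s=monitor.read_state(); print(s["contact_force"],s["moment"],s["finger_force"],np.abs(s["joint_vel"]).max())
cv2.imwrite("pics/scene4.png",read_camera("scene"));cv2.imwrite("pics/side4.png",read_camera("side"))
main({"scene":["scene4"],"side":["side4"]})
```

```text
at [567.2 -26.3 220.5] [ 1.799e+02 -1.200e-01  6.233e+01] q [  2.  28.  -2.  97.   1.  55. -28.]
turn units [ 0.02 -0.02 -0.01]
shift units in tool now [0.02 0.01 0.02]  in tool after turn [0.02 0.01 0.02]
[-2.59177785  0.64846613  5.00160937] [-0.25415618  0.61743737 -0.10474651] 60.1387653441634 0.09529760188700942
scene4 funnel 652.2 -69.3 60.4 [652.4 -69.9] [117.8 119.5]
scene4 arrow c 638.0 23.8 area 713 [[628.0999755859375, 42.0], [672.0999755859375, 14.600000381469727], [608.4000244140625, 12.300000190734863]]
scene4 arrow c 726.6 -108.6 area 1451 [[727.5, -143.10000610351562], [697.0, -93.30000305175781], [755.5999755859375, -89.0999984741211]]
side4 funnel 652.6 -68.0 55.8 [657.7 -66. ] [ 95.9 112. ]
side4 arrow c 731.1 -109.2 area 670 [[728.7000122070312, -134.1999969482422], [711.7000122070312, -103.0999984741211], [753.7000122070312, -86.69999694824219]]
```

```bash
python3 -c "
from workcell import arm; print(arm.job_done())"
```

```text
the job is handed in; nothing more can be done
None
```

The job is handed in: the five nuts went through the funnel into the red-banded jar, the empty bin stands upright on the bench, and the carousel is held still with that jar measured within about 0.2° of the yellow arrow.

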